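Clamp the sharpening stone in its holder and restack its carton

TASK

Get the sharpening station ready: pull the stone holder's clamp rail out, lay the long sharpening stone flat in the channel, and push the rail fully home so that the stone is held tight against the sprung jaw. Then put the stone's own carton, the one lying by itself, squarely on top of the stack of two cartons without shifting the stack. Leave everything else on the counter where it stands.

Things in the scene. Friction and masses are not known exactly. Their poses are not given: they have to be found in the camera images.
- holder: stone holder fixed to the counter: low aluminium channel, base plate 345 x 78 mm, plate top 12 mm up; channel 58 mm wide inside, floor 14 mm up, side walls' tops 22 mm up. A steel clamp rail slides in at one end, a sprung jaw on two coil springs closes the other. Origin: on the counter, 7.5 mm from the plate's middle; x along the channel from the clamp rail to the sprung jaw, z up
- rail_bar (a point): centre of the pull bar at the outer end of the clamp rail, 24 mm above the counter. Upright cross bar 12 mm thick along the channel, 64 mm wide, 15 to 33 mm above the counter; can be pinched, hooked or pushed. 40 mm of free space lie between it and the rail's jaw head (over a strap 17 mm up). The head's face is 62 mm along +x. x as the holder's: push +x to close, -x opens
- rail (a joint): how far the clamp rail is drawn out, in m: 0 fully home (against its stop), 0.050 fully open, when the bar's outer face is 4 mm short of the base plate's end. A firm sliding clutch (about 7 N) keeps it where it is left. At 0 the jaws stand 143 mm apart (sprung jaw at rest), at 0.050 they stand 193 mm apart
- follower (a joint): how far the sprung jaw is pressed back, in m: 0 at rest, 0.016 at most. Spring: 1.4 N at rest and 0.35 N more per mm. With the 150 mm stone in and the rail fully home it reads 0.007
- jaw_face (a point): centre of the sprung jaw's face, 22.5 mm above the counter; the jaw is 52 mm wide, 15 to 30 mm above the counter; x as the holder's (away from the clamp rail)
- seat (a point): point on the channel floor (14 mm above the counter) under the middle of the stone when clamped; axes as the holder's. Sprung jaw's face at rest: x = +68 mm; rail jaw's face: x = -75 mm when home, -125 mm when fully open. The stone has 4 mm to spare on each side and stands 12 mm above the side walls
- stone_mid (a point): centre (half-way up) of the sharpening stone, a plain bar 150 x 50 x 20 mm lying flat, 0.33 kg; x along its length, y across its 50 mm width. At the start it lies on the counter, centre 10 mm up
- carton_mid (a point): centre (half-way up) of the stone's own carton, a closed empty cardboard box 158 x 56 x 26 mm, 50 g, lying alone on the counter; x along its length, y across its 56 mm width
- top_carton_mid (a point): centre (half-way up) of the upper of two like cartons (158 x 56 x 26 mm, 0.39 kg each) stacked on the counter; its top face is 13 mm above this point (52 mm above the counter); x along its length
- low_carton_mid (a point): centre of the lower carton of the stack, 13 mm above the counter
- dressing_block: bystander: small dressing stone, 72 x 26 x 18 mm, much shorter than the sharpening stone; origin under its centre
- jar: bystander: small glass jar with cork stopper, 56 mm across, 92 mm tall; origin under its centre
- water_bottle: bystander: clear water bottle, 58 mm across, 150 mm tall; origin under its centre
- funnel: bystander: white plastic funnel standing on its mouth, 112 mm across, 108 mm tall; origin under its centre
- bowl: bystander: blue-striped ceramic bowl, 156 mm across, 62 mm tall; origin under its centre
Mind the look-alikes: they are no part of the job. Leave any blue, purple or turquoise look-alike of the part that bears stone_mid alone.

How it is judged:
By the outcome, as a careful person would: the job done as asked, in the order asked, and still so for the second after the job is handed in, with the robot touching nothing.
It also fails if it takes over 72 s, if anything falls off the work surface, if the arm or the gripper's body presses on something with over 40 N, if the wrist force passes 120 N, or if a joint passes its speed limit or range.

ROBOT

A 6-joint arm with a two-finger parallel gripper is mounted at the origin on the work surface. World frame = base frame: x ahead of the robot, y to its left, z up, the work surface at z = 0. Lengths are in m, angles in degrees, forces in N, time in s.
With the tool pointing down it reaches from about 0.4 to 0.825 m from the base axis. Payload 7 kg.
Tool frame: the origin (TCP) lies midway between the tips of the shut fingers; the grasp point (between the pads) lies 19 mm behind it; z points along the fingers, y is the line along which they close (so a half turn about z gives the same grasp; the last joint's range is limited). The gripper opens to 88 mm and grips with 3 to 60 N. Pads are 19 mm wide; open, the fingers measure 130 mm over their backs; the gripper's body (78 mm by 193 mm) begins 47 mm behind the grasp point.
Start: joints at [-53.337, 20.546, 0.682, 0, -70.136, -16.507], TCP at [0.233, -0.634, 0.227] pointing down, gripper open.
Joint ranges: [-176.03, 176.03], [-82.01, 121.73], [-58.28, 71.71], [-173.87, 95.51], [-174.79, -0.11], [-173.66, 173.66]. Speed limits (degrees/s): [136.94, 136.94, 172.46, 180, 180, 180].

INTERFACE

Orientations are given as [roll, pitch, yaw] about the fixed x, y, z axes, in that order (R = Rz(yaw) Ry(pitch) Rx(roll)).
In Python, from plant import r, eyes, workorder gives the robot as it stands.
- The arm moves only by the tool step_arm, never from a script. Its argument "plan" is a list of rows, each a list of 5 numbers: the shift along the tool's x, y, z each as a share of 25 cm, from -1 to 1, then the turn about the tool's z as a share of 60 degrees, from -1 to 1, then the finger opening in mm, from 0 to 87.6. In form: [[x, y, z, turn, jaw], ...]. A call has 1 to 12 rows; each row is the pose to reach, as a shift and turn from the pose commanded when the call began, along the tool's axes at that moment; what a row does not reach only later rows make up. A row lasts 1/12 s, in which the tool goes at most 41.7 mm and 7.16 degrees, less where a joint would pass 70% of its speed; a pose out of reach is approached as far as the arm can. A call with a number of a shift or a turn outside -1 to 1 is refused whole. A call with a gripper value outside its range is refused whole. The fingers move at their own pace and stop on an object; "newtons" is the grip in N (left out, the last holds). Time passes only in rows, so rows that repeat a pose let the fingers close. It gives the time, the measured TCP pose, the force, the opening and the grip force at its end, in the units of the state.
- r.get_state(): the state, without advancing time (a new reading comes with each control period).
- eyes.capture(name): name is "side" or "top"; returns the picture (480x640x3 uint8, red, green, blue); there is no depth.
- eyes.camera_model(name): a dict with "fov_y" (degrees; the focal length in pixels is half the picture's height over the tangent of half this angle, whatever the lens; pixels are square), "cx", "cy" (the principal point, pixels), "world_to_cam" (4x4, takes a point from world to camera coordinates). Camera axes: x right, y up, looking along -z (the intrinsics and any distortion apply to the point x, -y, -z); pixel columns grow to the right and rows downward; lengths in m; the calibration is good to about 2 mm. A picture is of the moment at which its call begins. camera_model takes no time and is no camera call.
- workorder.close_job(): hands the job in; it is judged then, once.
The state is a dict: "time_s": time; "joints": joint angles; "qd": joint speeds; "joint_torque": joint torques, N m; "tcp_pos": TCP position; "eef_rot": TCP orientation; "contact_force": force on the tool from outside, world axes, zero at the start; "moment": the same for the moment, N m; "gripper_width": finger opening in m; "gripper_force": force on a finger pad.
Only numpy, scipy, OpenCV 4.12 (cv2) and the standard library are available. Lean on these libraries where they do the work, as an engineer would, in place of code of your own. Each camera call takes 0.05 s, during which the arm holds its last target. There are 200 camera calls.

## Working session

There is one attempt and no reset: what is moved stays moved. The work goes in short steps, Python scripts to look and compute and a tool call to move; the robot and the scene stay as the last step left them, time stands still between calls to the robot, and variables do not carry over. Pictures are saved under pics/ and viewed, at most 10 in all, crops included, and the job is handed in when it is done.

Besides the shell and the picture viewer there is one more tool, called after ">>>" in YAML: its name, and indented under it one key for each argument. step_arm: Moves the arm, as the interface text tells. Its arguments: {"type":"object","properties":{"plan":{"type":"array"},"newtons":{"type":"number"}},"required":["plan"]}

```bash
ls; mkdir -p pics; python3 - <<'E'
from plant import r,eyes,workorder
import cv2
for n in("side","top"):
    im=eyes.capture(n); cv2.imwrite(f"pics/{n}0.png",im[:,:,::-1]); 
    m=eyes.camera_model(n); print(n,m)
print(r.get_state())
E
```

```text
pics
side {'fov_y': 49.78589446459305, 'cx': 328.54649576964044, 'cy': 238.53982229108308, 'world_to_cam': array([[ 0.97277396, -0.2310117 , -0.01855862, -0.55321686],
       [ 0.13916839,  0.5182375 ,  0.84383769, -0.11911714],
       [-0.18531861, -0.8234461 ,  0.53627747, -0.90040303],
       [ 0.        ,  0.        ,  0.        ,  1.        ]])}
top {'fov_y': 53.97854633762666, 'cx': 321.1897065784879, 'cy': 235.81534681322557, 'world_to_cam': array([[ 0.02919371, -0.99944311, -0.01616171, -0.00573877],
       [ 0.98384385,  0.02587343,  0.17714922, -0.55716436],
       [-0.17663241, -0.02107225,  0.9840513 , -0.94031195],
       [ 0.        ,  0.        ,  0.        ,  1.        ]])}
{'time_s': 0.1, 'joints': array([-5.33364174e+01,  2.05876943e+01,  6.40171116e-01, -1.89717803e-02,
       -7.01368802e+01, -1.65082539e+01]), 'qd': array([ 0.11231767, -0.04453103,  0.14631925,  0.03450332, -0.01845567,
       -0.01716714]), 'joint_torque': array([ 4.44035140e-04, -5.84162164e+01,  2.93753707e+01,  7.01552868e+00,
        1.01687363e-02, -7.44219960e-05]), 'tcp_pos': array([ 0.23242841, -0.63325438,  0.22571712]), 'eef_rot': array([ 1.79914007e+02, -6.88535884e-03, -1.59851125e+02]), 'contact_force': array([-0.80891751,  0.86128191,  0.57014662]), 'moment': array([ 0.04895931, -0.03939705,  0.04017434]), 'gripper_force': 0.0, 'gripper_width': 0.08783521653926539}
```

View pics/top0.png

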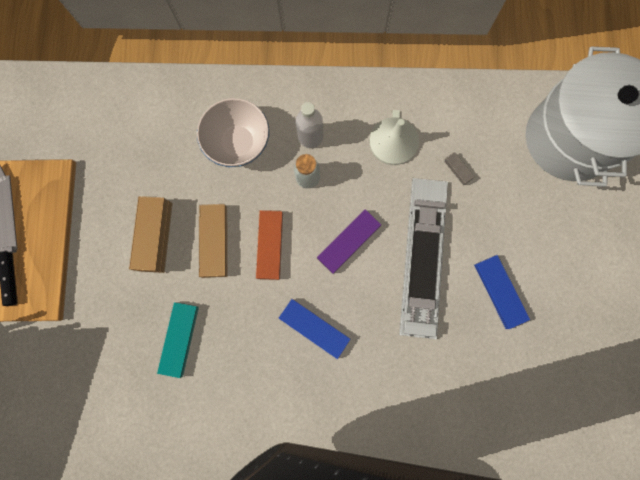

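View pics/side0.png

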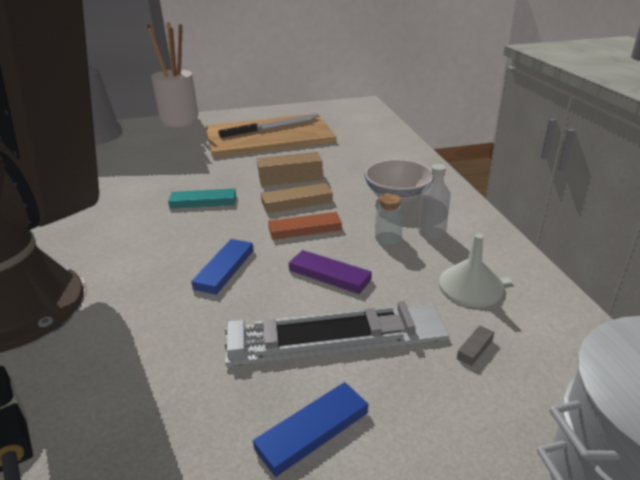

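The top view shows the brick-red bar at (270,245), a lone carton at (212,240), a taller stack at (150,234), and the holder at (425,258) with its rail end up and its springs down. Candidates for the stone are red (270,245), purple (350,241), blue (315,328) and (502,291), and turquoise (178,340). Only the red one is not an excluded colour. I'll confirm that in a crop and measure.

```bash
cat > h.py <<'E'
import numpy as np,cv2
from plant import r,eyes,workorder
def cam(n):
    m=eyes.camera_model(n);f=240/np.tan(np.radians(m["fov_y"]/2));return f,m["cx"],m["cy"],np.array(m["world_to_cam"])
def ray(n,u,v):
    f,cx,cy,T=cam(n);R=T[:3,:3];d=R.T@np.array([(u-cx)/f,-(v-cy)/f,-1]);return -R.T@T[:3,3],d
def onz(n,uv,z):
    c,d=ray(n,*uv);return c+d*(z-c[2])/d[2]
def proj(n,p):
    f,cx,cy,T=cam(n);q=T[:3,:3]@np.asarray(p)+T[:3,3];return np.array([cx+f*q[0]/-q[2],cy-f*q[1]/-q[2]])
def top_rect(mask,z,n="top"):
    """largest blob's contour on plane z -> centre, size, yaw of long side"""
    cs,_=cv2.findContours(mask.astype(np.uint8),cv2.RETR_EXTERNAL,cv2.CHAIN_APPROX_NONE)
    c=max(cs,key=cv2.contourArea)[:,0,:].astype(float)
    P=np.array([onz(n,p,z)[:2] for p in c],np.float32)*1000
    (cx,cy),(w,h),a=cv2.minAreaRect(P)
    if w<h: w,h,a=h,w,a+90
    return np.round([cx,cy,w,h,(a+90)%180-90],1), c.mean(0).round(1)
E
python3 - <<'E'
from h import *
t=cv2.imread("pics/top0.png");s=cv2.imread("pics/side0.png")
H=cv2.cvtColor(t,cv2.COLOR_BGR2HSV)
for u,v in((270,245),(212,240),(148,234),(165,234),(270,275)):print((u,v),H[v,u])
red=((H[...,0]<10)&(H[...,1]>170))
red[:,:250]=0;red[:,290:]=0
red[:200]=0
print(red.sum(),top_rect(red,.02))
for a,b,z in((190,235,.026),(125,178,.052)):
    m=(H[...,0]>8)&(H[...,0]<22)&(H[...,1]>85);m[:,:a]=0;m[:,b:]=0;m[:190]=0;m[285:]=0
    print(top_rect(m,z), np.percentile(H[...,2][m],[5,25,50,75,95]))
A=cv2.resize(t[190:290,120:300],(800,444),interpolation=cv2.INTER_CUBIC)
cv2.imwrite("pics/c1.png",A)
B=cv2.resize(t[165:350,390:460],None,fx=3.2,fy=3.2,interpolation=cv2.INTER_CUBIC)
C=cv2.resize(s[295:370,215:460],None,fx=2.3,fy=2.3,interpolation=cv2.INTER_CUBIC)
D=np.zeros((600,800,3),np.uint8);D[:B.shape[0],:B.shape[1]]=B;D[:C.shape[0],230:230+C.shape[1]]=C
cv2.imwrite("pics/c2.png",D)
E
```

```text
(270, 245) [ 10 177 169]
(212, 240) [ 16 127 167]
(148, 234) [ 16 128 167]
(165, 234) [ 15 128  72]
(270, 275) [  9 175 165]
1152 (array([541.3, 122.7, 143.8,  46.1,  -0.7]), array([268.6, 244.4]))
(array([546.5, 244. , 158.9,  59.1,   4.3]), array([212.3, 240.8])) [ 90. 165. 167. 168. 171.]
(array([552.4, 369.7, 159.6,  74.2,  -1.5]), array([150.1, 234.7])) [ 74. 119. 167. 169. 172.]
```

View pics/c1.png

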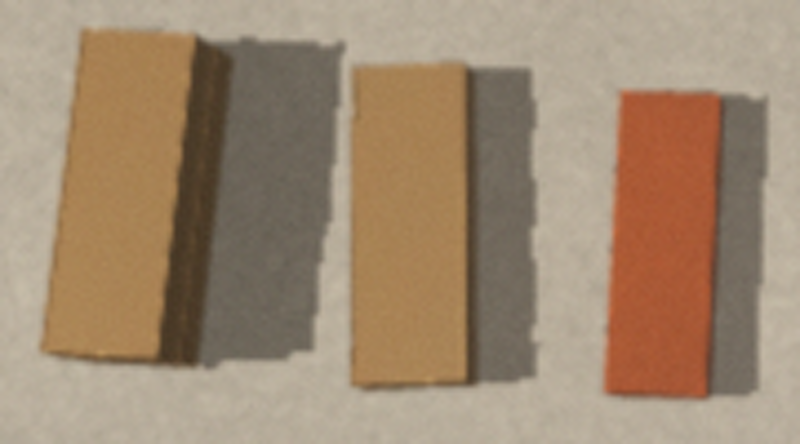

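View pics/c2.png

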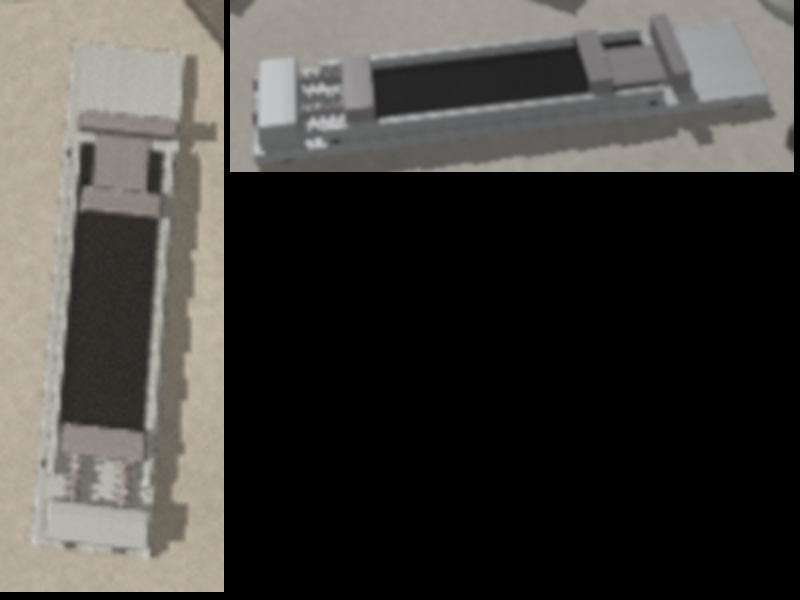

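The crop confirms the red bar as the stone, with the lone carton to its left and the two-high stack at far left. The holder's rail is home, with its bar at about px (430,204), its head at (427,229) and the sprung jaw at (422,302).

```bash
python3 - <<'E'
from h import *
t=cv2.imread("pics/top0.png");s=cv2.imread("pics/side0.png")
H=cv2.cvtColor(t,cv2.COLOR_BGR2HSV);S=cv2.cvtColor(s,cv2.COLOR_BGR2HSV)
def win(m,u0,u1,v0,v1):
    k=np.zeros_like(m);k[v0:v1,u0:u1]=m[v0:v1,u0:u1];return k
print("stone",top_rect(win((H[...,0]<13)&(H[...,1]>140)&(H[...,2]>120),240,300,195,290),.02))
tan=(H[...,0]>8)&(H[...,0]<22)&(H[...,1]>85)&(H[...,2]>130)
print("carton",top_rect(win(tan,190,235,190,285),.026))
print("stack",top_rect(win(tan,125,178,190,285),.052))
fl=win(H[...,2]<45,395,455,215,310)
print("floor",top_rect(fl,.014))
# plate end corners at rail end, by eye (z .012)
c=lambda a,b:(390+a/3.2-.3,165+b/3.2-.3)
for p in((73,43),(184,52)):print("plate",onz("top",c(*p),.012).round(4))
for n,p,z in(("bar",(130,124),.033),("barL",(80,122),.033),("barR",(178,127),.033),("housingL",(48,505),.033),("head face",(120,214),.030),("jaw face",(104,427),.030)):print(n,onz("top",c(*p),z).round(4))
# side cam view of same
d=lambda a,b:(215+(a-230)/2.3-.3,295+b/2.3-.3)
for p,z in(((656,16),.033),((686,76),.033),((766,98),.012)):print("side",onz("side",d(*p),z).round(4))
ls=win((S[...,0]<13)&(S[...,1]>140)&(S[...,2]>130),255,355,200,245);print("stone side",top_rect(ls,.02,"side"))
tp=(S[...,0]>8)&(S[...,0]<22)&(S[...,1]>60)
for u,v in((290,162),(290,176),(296,192),(296,202)):print(S[v,u])
E
```

```text
stone (array([ 5.413e+02,  1.229e+02,  1.478e+02,  4.880e+01, -1.000e-01]), array([268.8, 244.7]))
carton (array([546.7, 246.9, 158. ,  54.8,   3.8]), array([211.4, 240.2]))
stack (array([553.1, 379.2, 158.6,  55.2,  -1.5]), array([146.2, 233.1]))
floor (array([ 449.3, -181.8,    0. ,    0. ,    0. ]), array([410., 291.]))
plate [ 0.6995 -0.1887  0.012 ]
plate [ 0.6949 -0.2654  0.012 ]
bar [ 0.6371 -0.223   0.033 ]
barL [ 0.6377 -0.1895  0.033 ]
barR [ 0.6359 -0.2552  0.033 ]
housingL [ 0.383  -0.1674  0.033 ]
head face [ 0.5758 -0.2163  0.03  ]
jaw face [ 0.4341 -0.2044  0.03  ]
side [ 0.6425 -0.1946  0.033 ]
side [ 0.6403 -0.2583  0.033 ]
side [ 0.6941 -0.2707  0.012 ]
stone side (array([ 5.443e+02,  1.187e+02,  1.418e+02,  3.930e+01, -1.000e-01]), array([304. , 222.1]))
[ 16  92 144]
[16 88 93]
[ 16  88 147]
[16 89 92]
```

```bash
cat >> h.py <<'E'
def win(m,u0,u1,v0,v1):
    k=np.zeros_like(m);k[v0:v1,u0:u1]=m[v0:v1,u0:u1];return k
def pca(m,z,n="top"):
    v,u=np.nonzero(m);P=np.array([onz(n,p,z)[:2] for p in zip(u,v)])*1000
    c=P.mean(0);w,V=np.linalg.eigh(np.cov((P-c).T));a=np.degrees(np.arctan2(V[1,1],V[0,1]))
    return c.round(1),np.sqrt(12*w[::-1]).round(1),round((a+90)%180-90,2)
def masks(t):
    H=cv2.cvtColor(t,cv2.COLOR_BGR2HSV)
    red=(H[...,0]<13)&(H[...,1]>140)&(H[...,2]>120)
    tan=(H[...,0]>8)&(H[...,0]<22)&(H[...,1]>85)&(H[...,2]>130)&(H[...,1]<150)
    return red,tan
E
python3 - <<'E'
from h import *
t=cv2.imread("pics/top0.png");red,tan=masks(t)
print("stone",pca(win(red,240,300,195,290),.02))
print("carton",pca(win(tan,190,235,190,285),.026))
print("stack",pca(win(tan,125,178,190,285),.052))
g=t.max(2)
for v in (235,250,265,280,294):
    row=g[v,395:455]; k=np.nonzero(row<60)[0]+395
    print(v,k.min(),k.max(),onz("top",(k.min()-.5,v),.022)[:2].round(4),onz("top",(k.max()+.5,v),.014)[:2].round(4))
fl=win(g<60,395,455,225,303);fl=cv2.morphologyEx(fl.astype(np.uint8),cv2.MORPH_OPEN,np.ones((5,5)));print("floor",pca(fl,.014))
print(t[195:215,430].tolist())
E
```

```text
stone (array([540.2, 123. ]), array([148.1,  48.7]), np.float64(-0.17))Traceback (most recent call last):
  File "<stdin>", line 4, in <module>
  File "h.py", line 22, in pca
    v,u=np.nonzero(m);P=np.array([onz(n,p,z)[:2] for p in zip(u,v)])*1000
                                  ~~~^^^^^^^
  File "h.py", line 8, in onz
    c,d=ray(n,*uv);return c+d*(z-c[2])/d[2]
        ~~~^^^^^^^
  File "h.py", line 6, in ray
    f,cx,cy,T=cam(n);R=T[:3,:3];d=R.T@np.array([(u-cx)/f,-(v-cy)/f,-1]);return -R.T@T[:3,3],d
              ~~~^^^
  File "h.py", line 4, in cam
    m=eyes.camera_model(n);f=240/np.tan(np.radians(m["fov_y"]/2));return f,m["cx"],m["cy"],np.array(m["world_to_cam"])
ValueError: time passes only in moves, steps and waits
```

```bash
sed -i 's/^def cam/import functools\n@functools.lru_cache\ndef cam/' h.py
python3 - <<'E'
from h import *
t=cv2.imread("pics/top0.png");red,tan=masks(t)
print("stone",pca(win(red,240,300,195,290),.02))
print("carton",pca(win(tan,190,235,190,285),.026))
print("stack",pca(win(tan,125,178,190,285),.052))
g=t.max(2)
for v in (235,250,265,280,294):
    row=g[v,395:455]; k=np.nonzero(row<60)[0]+395
    print(v,k.min(),k.max(),onz("top",(k.min()-.5,v),.022)[:2].round(4),onz("top",(k.max()+.5,v),.014)[:2].round(4))
fl=win(g<60,395,455,225,303);fl=cv2.morphologyEx(fl.astype(np.uint8),cv2.MORPH_OPEN,np.ones((5,5)));print("floor",pca(fl,.014))
E
```

```text
stone (array([540.2, 123. ]), array([148.1,  48.7]), np.float64(-0.17))
carton (array([546.2, 246.5]), array([157.3,  56.1]), np.float64(3.91))
stack (array([552.6, 379.2]), array([157.5,  55.2]), np.float64(-1.73))
235 414 438 [ 0.5691 -0.1885] [ 0.572  -0.2439]
250 413 437 [ 0.5364 -0.1861] [ 0.539  -0.2413]
265 412 436 [ 0.504  -0.1839] [ 0.5064 -0.2387]
280 411 435 [ 0.472  -0.1816] [ 0.4742 -0.2361]
294 409 433 [ 0.4424 -0.1773] [ 0.4444 -0.2315]
floor (array([ 506.6, -211.5]), array([141.2,  52.8]), np.float64(-4.8))
```

```bash
cat >> h.py <<'E'
from scipy.spatial.transform import Rotation as Ro
def rel(x,y,z,yaw,s=None):
    s=s or r.get_state();R=Ro.from_euler("xyz",s["eef_rot"],degrees=True).as_matrix()
    d=R.T@(np.array([x,y,z])-s["tcp_pos"]);t=-((yaw-s["eef_rot"][2]+180)%360-180)
    print("row",(d/.25).round(4),"turn",round(t/60,4),"rows>=",int(np.ceil(max(np.linalg.norm(d)/.0417,abs(t)/7.16))))
E
python3 - <<'E'
from h import *
for n,u,v in(("jar",306,183),("funnel",394,155),("bottle",311,143)):print(n,onz("top",(u,v),0).round(3))
rel(.637,-.2225,.16,-94.8)
E
```

```text
jar [0.686 0.049 0.   ]
funnel [ 0.757 -0.149  0.   ]
bottle [0.781 0.04  0.   ]
row [-2.0852  0.9846  0.2641] turn -1.0842 rows>= 14
```

>>> step_arm:
  plan:
    - [-1, 0.47, 0.1, -0.54, 30]
    - [-1, 0.47, 0.1, -0.54, 30]
    - [-1, 0.47, 0.1, -0.54, 30]
    - [-1, 0.47, 0.1, -0.54, 30]
    - [-1, 0.47, 0.1, -0.54, 30]
    - [-1, 0.47, 0.1, -0.54, 30]
    - [-1, 0.47, 0.1, -0.54, 30]
    - [-1, 0.47, 0.1, -0.54, 30]
    - [-1, 0.47, 0.1, -0.54, 30]
  newtons: 40

```text
time_s: 0.85
tcp_pos: [0.4278, -0.4358, 0.2011]
eef_rot: [179.9, -0.0, -127.3]
contact_force: [-1.3, -0.4, -0.2]
gripper_width: 0.034
gripper_force: 0.0
```

```bash
python3 -c "
from h import *
rel(.637,-.2225,.12,-94.8)"
```

```text
row [-1.1857 -0.1497  0.324 ] turn -0.5412 rows>= 8
```

>>> step_arm:
  plan:
    - [-1, -0.13, 0.2, -0.541, 30]
    - [-1, -0.13, 0.2, -0.541, 30]
    - [-1, -0.13, 0.2, -0.541, 30]
    - [-1, -0.13, 0.2, -0.541, 30]
    - [-1, -0.13, 0.2, -0.541, 30]
    - [-1, -0.13, 0.2, -0.541, 30]
    - [-1, -0.13, 0.2, -0.541, 30]
    - [-1, -0.13, 0.2, -0.541, 30]
    - [-1, -0.13, 0.2, -0.541, 30]

```text
time_s: 1.6
tcp_pos: [0.6042, -0.2589, 0.151]
eef_rot: [179.9, -0.0, -95.0]
contact_force: [-0.3, -0.5, 0.1]
gripper_width: 0.0297
gripper_force: 0.0
```

```bash
python3 -c "
from h import *
rel(.637,-.2225,.06,-94.8)"
```

```text
row [-0.1563 -0.1188  0.3636] turn -0.003 rows>= 3
```

>>> step_arm:
  plan:
    - [-0.1563, -0.1188, 0.15, -0.003, 30]
    - [-0.1563, -0.1188, 0.36, -0.003, 30]
    - [-0.1563, -0.1188, 0.36, -0.003, 30]
    - [-0.1563, -0.1188, 0.36, -0.003, 30]
    - [-0.1563, -0.1188, 0.36, -0.003, 30]
    - [-0.1563, -0.1188, 0.36, -0.003, 30]
    - [-0.1563, -0.1188, 0.36, -0.003, 30]

```text
time_s: 2.18
tcp_pos: [0.6384, -0.2236, 0.0643]
eef_rot: [-179.8, -0.0, -94.9]
contact_force: [0.6, -0.3, 0.5]
gripper_width: 0.0301
gripper_force: 0.0
```

```bash
python3 - <<'E'
from h import *
rel(.637,-.2225,.022,-94.8)
s=eyes.capture("side")[:,:,::-1];t=eyes.capture("top")[:,:,::-1]
D=np.vstack([cv2.resize(s[240:370,330:470],(560,520))]);E=cv2.resize(t[150:260,380:470],(240,293))
o=np.zeros((520,800,3),np.uint8);o[:,:560]=D;o[:293,560:]=E;cv2.imwrite("pics/c3.png",o)
E
```

```text
row [-0.0038  0.0067  0.1693] turn -0.0011 rows>= 2
```

View pics/c3.png

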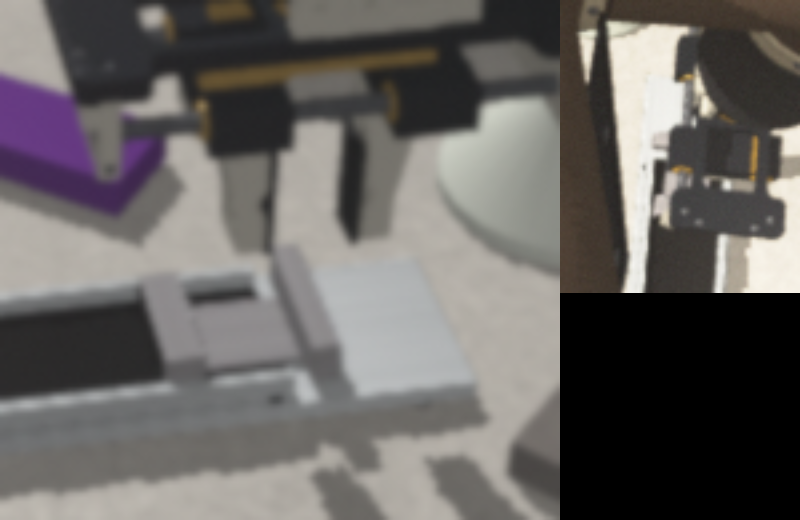

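The fingers hover open above the pull bar, one on each side of it (tips at crop px 250,250 and 360,240). I'll descend and pinch.

>>> step_arm:
  plan:
    - [-0.004, 0.006, 0.1, 0, 30]
    - [-0.004, 0.006, 0.168, 0, 30]
    - [-0.004, 0.006, 0.168, 0, 30]
    - [-0.004, 0.006, 0.168, 0, 30]
    - [-0.004, 0.006, 0.168, 0, 0]
    - [-0.004, 0.006, 0.168, 0, 0]
    - [-0.004, 0.006, 0.168, 0, 0]
    - [-0.004, 0.006, 0.168, 0, 0]
    - [-0.004, 0.006, 0.168, 0, 0]

```text
time_s: 3.03
tcp_pos: [0.6411, -0.2215, 0.0212]
eef_rot: [-179.5, -0.0, -94.7]
contact_force: [12.0, -3.3, -7.9]
gripper_width: 0.0114
gripper_force: 40.0
```

```bash
python3 -c "
from h import *
s=r.get_state();print(s['tcp_pos'],s['contact_force'],s['gripper_width'],s['gripper_force'])"
```

```text
[ 0.64109995 -0.22148815  0.02124436] [12.02305328 -3.26653095 -7.94825201] 0.011404895720541255 40.014917850494385
```

>>> step_arm:
  plan:
    - [0, -0.05, 0, 0, 0]
    - [0, -0.09, 0, 0, 0]
    - [0, -0.13, 0, 0, 0]
    - [0, -0.17, 0, 0, 0]
    - [0, -0.2, 0, 0, 0]
    - [0, -0.225, 0, 0, 0]
    - [0, -0.235, 0, 0, 0]
    - [0, -0.235, 0, 0, 0]
    - [0, -0.235, 0, 0, 0]

```text
time_s: 3.78
tcp_pos: [0.6912, -0.2258, 0.021]
eef_rot: [179.7, 0.0, -94.8]
contact_force: [-13.4, 2.6, 12.6]
gripper_width: 0.0117
gripper_force: 40.0
```

>>> step_arm:
  plan:
    - [0, 0.016, 0, 0, 30]
    - [0, 0.016, 0, 0, 30]
    - [0, 0.016, 0, 0, 30]
    - [0, 0.016, 0, 0, 30]
    - [0, 0.016, -0.12, 0, 30]
    - [0, 0.016, -0.28, 0, 87]
    - [0, 0.016, -0.44, 0, 87]
    - [0, 0.016, -0.52, 0, 87]
    - [0, 0.016, -0.52, 0, 87]

```text
time_s: 4.53
tcp_pos: [0.6942, -0.2264, 0.1568]
eef_rot: [-179.4, -0.1, -94.8]
contact_force: [1.2, 0.8, -0.4]
gripper_width: 0.0516
gripper_force: 0.0
```

```bash
python3 -c "
from h import *
rel(.5403,.1225,.15,0)
rel(.5403,.1225,.15,180)"
```

```text
row [-1.3398  0.7293  0.0179] turn -1.5792 rows>= 14
row [-1.3398  0.7293  0.0179] turn 1.4208 rows>= 12
```

>>> step_arm:
  plan:
    - [-1, 0.5, 0, 0.8, 87]
    - [-1, 0.5, 0, 0.8, 87]
    - [-1, 0.5, 0, 0.8, 87]
    - [-1, 0.5, 0, 0.8, 87]
    - [-1, 0.5, 0, 0.8, 87]
    - [-1, 0.5, 0, 0.8, 87]
    - [-1, 0.5, 0, 0.8, 87]
    - [-1, 0.5, 0, 0.8, 87]
    - [-1, 0.5, 0, 0.8, 87]

```text
time_s: 5.28
tcp_pos: [0.5868, 0.0362, 0.15]
eef_rot: [-180.0, 0.0, -142.6]
contact_force: [1.1, -0.2, 0.5]
gripper_width: 0.0868
gripper_force: 0.0
```

```bash
python3 - <<'E'
from h import *
rel(.5403,.1225,.11,179.83)
E
```

```text
row [-0.0618  0.3874  0.1599] turn 0.6263 rows>= 6
```

>>> step_arm:
  plan:
    - [-0.062, 0.388, 0.16, 0.626, 87]
    - [-0.062, 0.388, 0.16, 0.626, 87]
    - [-0.062, 0.388, 0.16, 0.626, 87]
    - [-0.062, 0.388, 0.16, 0.626, 87]
    - [-0.062, 0.388, 0.16, 0.626, 87]
    - [-0.062, 0.388, 0.16, 0.626, 87]
    - [-0.062, 0.388, 0.16, 0.626, 87]
    - [-0.062, 0.388, 0.16, 0.626, 87]

```text
time_s: 5.95
tcp_pos: [0.5413, 0.12, 0.1094]
eef_rot: [-180.0, -0.0, 179.8]
contact_force: [0.7, -0.3, -0.1]
gripper_width: 0.0868
gripper_force: 0.0
```

```bash
python3 - <<'E'
from h import *
rel(.5423,.1225,.010,179.83)
s=eyes.capture("side")[:,:,::-1].copy()
S=cv2.cvtColor(s,cv2.COLOR_BGR2HSV);cv2.imwrite("pics/s1.png",s)
s0=cv2.imread("pics/side0.png");S=cv2.cvtColor(s0,cv2.COLOR_BGR2HSV)
red=win((S[...,0]<13)&(S[...,1]>140),255,355,205,245)
v=S[...,2];print(np.histogram(v[red],8))
# side view: top faces = brighter part
tan=(S[...,0]>10)&(S[...,0]<22)&(S[...,1]>70)
for nm,m,z in(("stone",red,.02),("carton",win(tan,255,335,185,212),.026),("stack",win(tan,255,325,150,186),.052)):
    th,_=cv2.threshold(v[m].reshape(-1,1),0,255,cv2.THRESH_OTSU)
    q=cv2.morphologyEx((m&(v>th)).astype(np.uint8),cv2.MORPH_OPEN,np.ones((2,2)))
    print(nm,th,pca(q,z,"side"))
E
```

```text
row [-0.0041  0.0101  0.3977] turn -0.0013 rows>= 3
(array([  5,   4,   3,   6,  21,  36,  63, 516]), array([113.  , 117.25, 121.5 , 125.75, 130.  , 134.25, 138.5 , 142.75,
       147.  ]))
stone 137.0 (array([545.7, 115.2]), array([140. ,  35.9]), np.float64(-0.07))
carton 119.0 (array([548.9, 238.1]), array([152.3,  52.7]), np.float64(3.4))
stack 118.0 (array([559.8, 361.7]), array([158.7, 114.8]), np.float64(-20.08))
```

>>> step_arm:
  plan:
    - [-0.004, 0.01, 0.15, 0, 87]
    - [-0.004, 0.01, 0.3, 0, 87]
    - [-0.004, 0.01, 0.395, 0, 87]
    - [-0.004, 0.01, 0.395, 0, 87]
    - [-0.004, 0.01, 0.395, 0, 87]
    - [-0.004, 0.01, 0.395, 0, 40]
    - [-0.004, 0.01, 0.395, 0, 40]
    - [-0.004, 0.01, 0.395, 0, 40]
    - [-0.004, 0.01, 0.395, 0, 40]
    - [-0.004, 0.01, 0.395, 0, 40]
    - [-0.004, 0.01, 0.395, 0, 40]
  newtons: 30

```text
time_s: 6.92
tcp_pos: [0.5421, 0.1233, 0.0115]
eef_rot: [180.0, 0.1, 179.6]
contact_force: [0.2, 0.3, -0.9]
gripper_width: 0.0525
gripper_force: 0.0
```

```bash
python3 - <<'E'
from h import *
s=r.get_state();print(s['tcp_pos'],s['contact_force'],s['gripper_width'],s['gripper_force'])
t=eyes.capture("side")[:,:,::-1].copy();cv2.imwrite("pics/s2.png",t)
E
```

```text
[0.54208158 0.12334324 0.01147018] [ 0.16577683  0.26794439 -0.8953846 ] 0.052516342121005005 0.0
```

Still closing; I'll finish the grip, then lift 50 mm.

>>> step_arm:
  plan:
    - [0, 0, 0, 0, 40]
    - [0, 0, 0, 0, 40]
    - [0, 0, 0, 0, 40]
    - [0, 0, 0, 0, 40]
  newtons: 30

```text
time_s: 7.3
tcp_pos: [0.542, 0.1233, 0.0113]
eef_rot: [180.0, 0.0, 179.7]
contact_force: [-1.7, 0.4, 6.0]
gripper_width: 0.0495
gripper_force: 30.0
```

>>> step_arm:
  plan:
    - [0, 0, -0.1, 0, 40]
    - [0, 0, -0.25, 0, 40]
    - [0, 0, -0.4, 0, 40]
    - [0, 0, -0.5, 0, 40]
    - [0, 0, -0.5, 0, 40]
    - [0, 0, -0.5, 0, 40]

```text
time_s: 7.8
tcp_pos: [0.542, 0.1235, 0.1367]
eef_rot: [179.9, 0.1, 179.6]
contact_force: [-0.9, 0.1, -5.0]
gripper_width: 0.0496
gripper_force: 30.0
```

```bash
python3 - <<'E'
from h import *
s=r.get_state();print(s['tcp_pos'],s['contact_force'],s['gripper_width'],s['gripper_force'])
rel(.5275,-.2135,.11,175.2)
E
```

```text
[0.54195727 0.12351046 0.13666505] [-0.94066823  0.13076955 -4.99723158] 0.0496261745055451 29.995136260986328
row [ 0.049  -1.3486  0.1042] turn 0.0736 rows>= 9
```

>>> step_arm:
  plan:
    - [0.02, -0.67, 0, 0.04, 40]
    - [0.02, -0.67, 0, 0.04, 40]
    - [0.02, -0.67, 0, 0.04, 40]
    - [0.02, -0.67, 0, 0.04, 40]
    - [0.02, -0.67, 0, 0.04, 40]
    - [0.02, -0.67, 0, 0.04, 40]
    - [0.02, -0.67, 0, 0.04, 40]

```text
time_s: 8.38
tcp_pos: [0.5346, -0.0448, 0.134]
eef_rot: [-180.0, -0.2, 177.1]
contact_force: [0.0, 0.4, -3.3]
gripper_width: 0.0495
gripper_force: 30.0
```

```bash
python3 - <<'E'
from h import *
rel(.5314,-.2136,.11,175.2)
E
```

```text
row [-0.0212 -0.6748  0.0963] turn 0.0323 rows>= 5
```

>>> step_arm:
  plan:
    - [-0.021, -0.675, 0.1, 0.032, 40]
    - [-0.021, -0.675, 0.1, 0.032, 40]
    - [-0.021, -0.675, 0.1, 0.032, 40]
    - [-0.021, -0.675, 0.1, 0.032, 40]
    - [-0.021, -0.675, 0.1, 0.032, 40]
    - [-0.021, -0.675, 0.29, 0.032, 40]
    - [-0.021, -0.675, 0.29, 0.032, 40]
    - [-0.021, -0.675, 0.29, 0.032, 40]
    - [-0.021, -0.675, 0.29, 0.032, 40]
    - [-0.021, -0.675, 0.29, 0.032, 40]

```text
time_s: 9.22
tcp_pos: [0.5342, -0.2123, 0.0644]
eef_rot: [-180.0, 0.1, 175.4]
contact_force: [0.4, -0.6, -3.6]
gripper_width: 0.05
gripper_force: 30.0
```

```bash
python3 - <<'E'
from h import *
s=r.get_state();print(s['tcp_pos'],s['eef_rot'])
a=eyes.capture("side")[:,:,::-1].copy();t=eyes.capture("top")[:,:,::-1].copy();cv2.imwrite("pics/s3.png",a);cv2.imwrite("pics/t3.png",t)
o=np.zeros((600,800,3),np.uint8);o[:600,:260]=cv2.resize(t[165:350,385:465],(260,600),interpolation=cv2.INTER_CUBIC)
o[:240,260:]=cv2.resize(a[265:385,205:475],(540,240),interpolation=cv2.INTER_CUBIC);cv2.imwrite("pics/c4.png",o)
E
```

```text
[ 0.53415939 -0.21232834  0.06440688] [-1.79977846e+02  8.30777385e-02  1.75438716e+02]
```

View pics/c4.png

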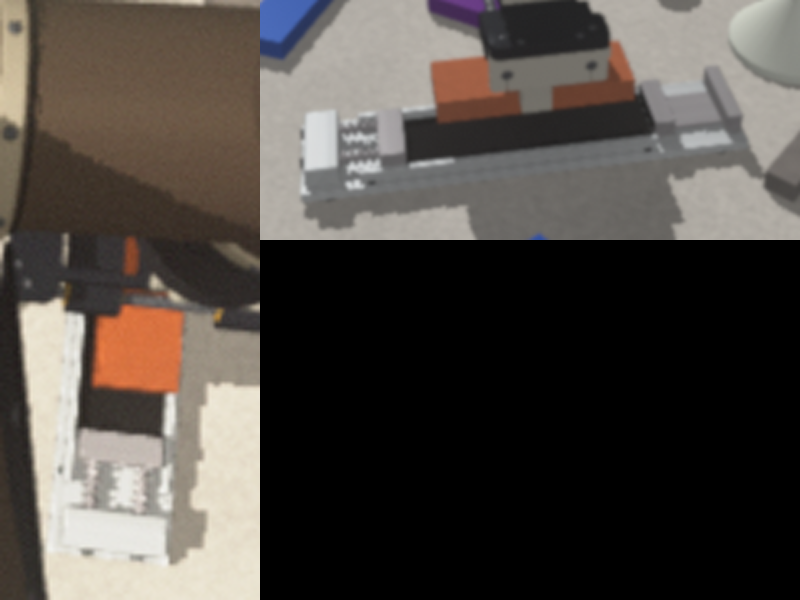

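The stone hangs over the open channel, aligned with it; in the top view its near end spans about (413–441, 285). I'll measure it against the tool pose to calibrate the camera.

```bash
python3 - <<'E'
from h import *
t=cv2.imread("pics/t3.png");H=cv2.cvtColor(t,cv2.COLOR_BGR2HSV)
red=(H[...,0]<14)&(H[...,1]>140)&(H[...,2]>100)
red=win(red,405,450,255,300)
zt=.0644-.0113+.02
a=np.radians(-4.7);ux=np.array([np.cos(a),np.sin(a)]);uy=np.array([-ux[1],ux[0]]);p0=np.array([.5342,-.2123])
ys=[]
for v in range(263,282,3):
    k=np.nonzero(red[v])[0]
    L=onz("top",(k.min()-.5,v),zt)[:2]-p0;R=onz("top",(k.max()+.5,v),zt)[:2]-p0
    print(v,k.min(),k.max(),"lat mm",(L@uy*1e3).round(1),(R@uy*1e3).round(1),((L+R)/2@uy*1e3).round(1))
col=[np.nonzero(red[:,u])[0].max()+.5 for u in range(418,436)]
print("near end along",np.mean([(onz("top",(u,v),zt)[:2]-p0)@ux*1e3 for u,v in zip(range(418,436),col)]).round(1),"expect -75")
# walls now / jaw face, relative to TCP line
g=t.max(2)
for v in(288,292,296):
    k=np.nonzero(g[v,395:455]<60)[0]+395
    L=onz("top",(k.min()-.5,v),.022)[:2]-p0;R=onz("top",(k.max()+.5,v),.014)[:2]-p0
    print("floor",v,k.min(),k.max(),(L@uy*1e3).round(1),(R@uy*1e3).round(1),((L+R)/2@uy*1e3).round(1))
def edge(v,z):  # sharp subpixel wall profile
    return t[v,400:450].max(1)
print(g[292,398:450].tolist())
E
```

```text
263 415 440 lat mm 28.4 -23.6 2.4
266 414 440 lat mm 30.0 -24.0 3.0
269 414 439 lat mm 29.5 -22.4 3.5
272 414 440 lat mm 29.1 -24.8 2.1
275 414 439 lat mm 28.6 -23.3 2.7
278 414 439 lat mm 28.1 -23.7 2.2
281 413 439 lat mm 29.7 -24.1 2.8
near end along -76.4 expect -75
floor 288 410 433 26.3 -25.6 0.3
floor 292 410 428 25.6 -15.7 5.0
floor 296 415 430 14.5 -20.5 -3.0
[231, 231, 231, 230, 229, 228, 230, 227, 226, 230, 205, 85, 47, 51, 55, 55, 58, 56, 55, 57, 59, 57, 58, 60, 58, 60, 58, 60, 59, 58, 59, 61, 60, 60, 61, 60, 75, 148, 223, 233, 225, 159, 145, 150, 157, 153, 155, 157, 189, 230, 233, 234]
```

>>> step_arm:
  plan:
    - [0, -0.0092, 0.04, 0.004, 40]
    - [0, -0.0092, 0.08, 0.004, 40]
    - [0, -0.0092, 0.1, 0.004, 40]
    - [0, -0.0092, 0.112, 0.004, 40]
    - [0, -0.0092, 0.112, 0.004, 40]
    - [0, -0.0092, 0.112, 0.004, 40]

```text
time_s: 9.82
tcp_pos: [0.5325, -0.2155, 0.035]
eef_rot: [-180.0, -0.0, 175.1]
contact_force: [-0.2, 0.5, -4.1]
gripper_width: 0.0495
gripper_force: 30.0
```

```bash
python3 - <<'E'
from h import *
s=r.get_state();print(s['tcp_pos'],s['eef_rot'],s['contact_force'])
a=eyes.capture("side")[:,:,::-1].copy();t=eyes.capture("top")[:,:,::-1].copy()
o=np.zeros((600,800,3),np.uint8);o[:600,:240]=cv2.resize(t[255:345,397:433+12][:,:48],(240,450),interpolation=cv2.INTER_CUBIC)[:600] if 0 else cv2.resize(t[250:350,395:450],(240,600)) 
o[:,240:]=cv2.resize(a[275:375,265:400],(560,600),interpolation=cv2.INTER_CUBIC);cv2.imwrite("pics/c5.png",o)
E
```

```text
[ 0.53249841 -0.21552487  0.03495534] [-1.79992292e+02 -4.25231724e-02  1.75074706e+02] [-0.23024742  0.51591849 -4.08382828]
```

View pics/c5.png

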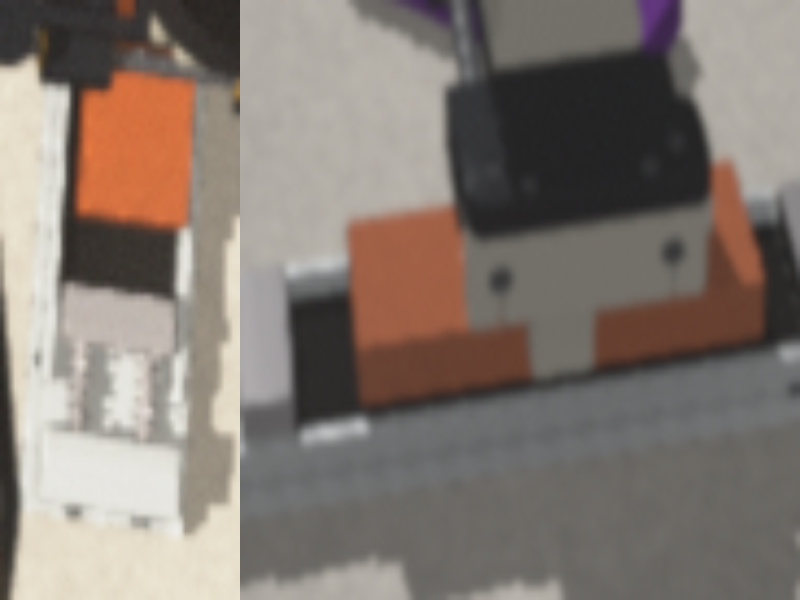

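The top view shows the stone between the walls, with dark floor visible on its left. The side view shows a thin dark gap between the stone's lower edge (crop 440,396) and the near wall, so it is clear on both sides. I'll lower it gently.

>>> step_arm:
  plan:
    - [0, 0.001, 0.015, 0, 40]
    - [0, 0.001, 0.025, 0, 40]
    - [0, 0.001, 0.034, 0, 40]
    - [0, 0.001, 0.038, 0, 40]
    - [0, 0.001, 0.038, 0, 40]

```text
time_s: 10.33
tcp_pos: [0.5325, -0.2152, 0.0255]
eef_rot: [-180.0, -0.0, 175.1]
contact_force: [-0.8, 0.2, -4.2]
gripper_width: 0.0493
gripper_force: 30.0
```

>>> step_arm:
  plan:
    - [0, 0, 0, 0, 58]
    - [0, 0, 0, 0, 62]
    - [0, 0, 0, 0, 66]
    - [0, 0, 0, 0, 66]
    - [0, 0, -0.1, 0, 70]
    - [0, 0, -0.25, 0, 70]
    - [0, 0, -0.4, 0, 50]
    - [0, 0, -0.5, 0, 30]
    - [0, 0, -0.5, 0, 30]

```text
time_s: 11.08
tcp_pos: [0.5361, -0.216, 0.1575]
eef_rot: [-179.9, 0.6, 175.1]
contact_force: [1.5, -0.8, 0.0]
gripper_width: 0.0553
gripper_force: 0.0
```

```bash
python3 - <<'E'
from h import *
rel(.6914,-.2262,.13,-94.8)
a=eyes.capture("side")[:,:,::-1].copy()
o=cv2.resize(a[265:375,215:475],(780,330),interpolation=cv2.INTER_CUBIC);cv2.imwrite("pics/c6.png",o)
E
```

```text
row [-0.6212  0.0122  0.1164] turn -1.501 rows>= 13
```

View pics/c6.png

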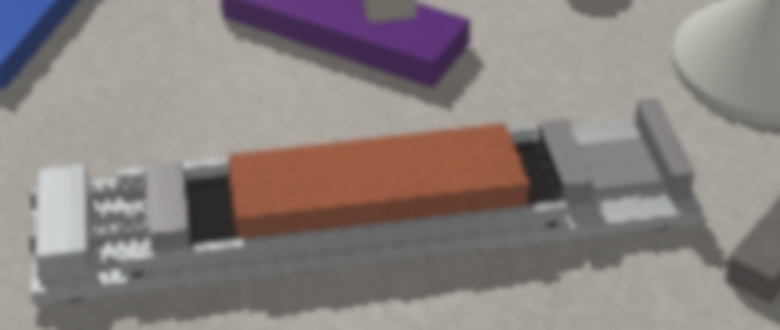

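The stone lies flat in the channel between the jaws, at crop (230–525, 125–235). Next is the bar.

>>> step_arm:
  plan:
    - [-0.62, 0.012, 0, -0.8, 30]
    - [-0.62, 0.012, 0, -0.8, 30]
    - [-0.62, 0.012, 0, -0.8, 30]
    - [-0.62, 0.012, 0, -0.8, 30]
    - [-0.62, 0.012, 0, -0.8, 30]
    - [-0.62, 0.012, 0, -0.8, 30]
    - [-0.62, 0.012, 0, -0.8, 30]
    - [-0.62, 0.012, 0, -0.8, 30]

```text
time_s: 11.8
tcp_pos: [0.687, -0.2253, 0.1491]
eef_rot: [179.9, -0.1, -136.7]
contact_force: [-0.5, 0.6, 0.8]
gripper_width: 0.0298
gripper_force: 0.0
```

```bash
python3 - <<'E'
from h import *
rel(.6914,-.2262,.09,-94.8)
E
```

```text
row [-0.0109 -0.0151  0.2364] turn -0.6984 rows>= 6
```

>>> step_arm:
  plan:
    - [-0.011, -0.015, 0.1, -0.698, 30]
    - [-0.011, -0.015, 0.236, -0.698, 30]
    - [-0.011, -0.015, 0.236, -0.698, 30]
    - [-0.011, -0.015, 0.236, -0.698, 30]
    - [-0.011, -0.015, 0.236, -0.698, 30]
    - [-0.011, -0.015, 0.236, -0.698, 30]
    - [-0.011, -0.015, 0.236, -0.698, 30]
    - [-0.011, -0.015, 0.236, -0.698, 30]

```text
time_s: 12.47
tcp_pos: [0.6916, -0.2263, 0.0914]
eef_rot: [180.0, 0.0, -95.4]
contact_force: [0.8, 0.3, 0.4]
gripper_width: 0.03
gripper_force: 0.0
```

```bash
python3 - <<'E'
from h import *
rel(.6914,-.2262,.022,-94.8)
E
```

```text
row [-0.0003  0.0007  0.2775] turn -0.0095 rows>= 2
```

>>> step_arm:
  plan:
    - [0, 0.001, 0.13, -0.006, 30]
    - [0, 0.001, 0.24, -0.006, 30]
    - [0, 0.001, 0.275, -0.006, 30]
    - [0, 0.001, 0.275, -0.006, 30]
    - [0, 0.001, 0.275, -0.006, 30]
    - [0, 0.001, 0.275, -0.006, 0]
    - [0, 0.001, 0.275, -0.006, 0]
    - [0, 0.001, 0.275, -0.006, 0]
    - [0, 0.001, 0.275, -0.006, 0]
    - [0, 0.001, 0.275, -0.006, 0]
    - [0, 0.001, 0.275, -0.006, 0]
  newtons: 40

```text
time_s: 13.38
tcp_pos: [0.6911, -0.2264, 0.0244]
eef_rot: [180.0, -0.0, -94.7]
contact_force: [-3.7, 1.1, 6.0]
gripper_width: 0.0114
gripper_force: 40.0
```

>>> step_arm:
  plan:
    - [0, 0.03, 0, 0, 0]
    - [0, 0.06, 0, 0, 0]
    - [0, 0.09, 0, 0, 0]
    - [0, 0.12, 0, 0, 0]
    - [0, 0.15, 0, 0, 0]
    - [0, 0.17, 0, 0, 0]
    - [0, 0.19, 0, 0, 0]
    - [0, 0.2, 0, 0, 0]
    - [0, 0.21, 0, 0, 0]
    - [0, 0.215, 0, 0, 0]
    - [0, 0.22, 0, 0, 0]
    - [0, 0.22, 0, 0, 0]

```text
time_s: 14.38
tcp_pos: [0.6414, -0.2222, 0.0246]
eef_rot: [-179.5, -0.0, -94.6]
contact_force: [11.1, -2.0, -7.0]
gripper_width: 0.0117
gripper_force: 40.0
```

>>> step_arm:
  plan:
    - [0, 0.01, 0, 0, 0]
    - [0, 0.02, 0, 0, 0]
    - [0, 0.03, 0, 0, 0]
    - [0, 0.03, 0, 0, 0]
    - [0, 0.03, 0, 0, 0]

```text
time_s: 14.8
tcp_pos: [0.6409, -0.2221, 0.0249]
eef_rot: [-178.8, -0.1, -94.6]
contact_force: [30.2, -8.2, -24.6]
gripper_width: 0.0112
gripper_force: 40.0
```

>>> step_arm:
  plan:
    - [0, -0.015, 0, 0, 0]
    - [0, -0.03, 0, 0, 0]
    - [0, -0.038, 0, 0, 0]
    - [0, -0.038, 0, 0, 0]

```text
time_s: 15.13
tcp_pos: [0.6411, -0.2221, 0.0245]
eef_rot: [-179.7, -0.0, -94.7]
contact_force: [6.1, -0.8, 1.9]
gripper_width: 0.0114
gripper_force: 40.0
```

Still home, with little force left. Release, rise and look.

>>> step_arm:
  plan:
    - [0, -0.008, 0, 0, 30]
    - [0, -0.008, 0, 0, 30]
    - [0, -0.008, 0, 0, 30]
    - [0, -0.008, 0, 0, 30]
    - [0, -0.008, -0.12, 0, 30]
    - [0, -0.008, -0.28, 0, 87]
    - [0, -0.008, -0.44, 0, 87]
    - [0, -0.008, -0.52, 0, 87]
    - [0, -0.008, -0.52, 0, 87]

```text
time_s: 15.88
tcp_pos: [0.6433, -0.2229, 0.1595]
eef_rot: [-179.5, -0.1, -94.6]
contact_force: [0.7, -0.9, 0.0]
gripper_width: 0.0512
gripper_force: 0.0
```

```bash
python3 - <<'E'
from h import *
rel(.547,.245,.15,-176.1)
a=eyes.capture("side")[:,:,::-1].copy();cv2.imwrite("pics/s7.png",a)
o=cv2.resize(a[265:375,215:475],(780,330),interpolation=cv2.INTER_CUBIC);cv2.imwrite("pics/c7.png",o)
E
```

```text
row [-1.8343  0.5359  0.0314] turn 1.3576 rows>= 12
```

View pics/c7.png

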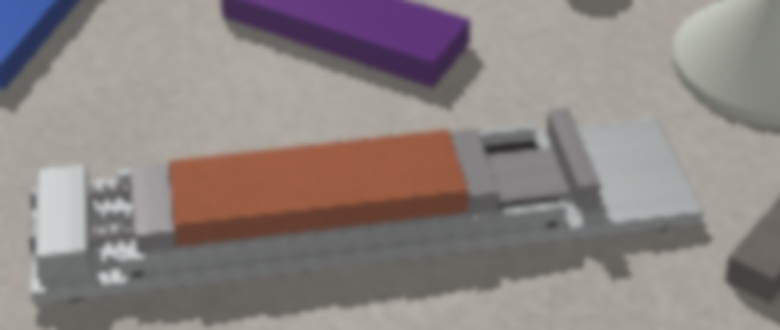

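The stone is clamped between the head (crop 480,165) and the sprung jaw (150,205), flat, with the jaw visibly pushed back. Next is the carton.

>>> step_arm:
  plan:
    - [-0.95, 0.28, 0, 0.7, 87]
    - [-0.95, 0.28, 0, 0.7, 87]
    - [-0.95, 0.28, 0, 0.7, 87]
    - [-0.95, 0.28, 0, 0.7, 87]
    - [-0.95, 0.28, 0, 0.7, 87]
    - [-0.95, 0.28, 0, 0.7, 87]
    - [-0.95, 0.28, 0, 0.7, 87]
    - [-0.95, 0.28, 0, 0.7, 87]

```text
time_s: 16.6
tcp_pos: [0.5889, 0.023, 0.1521]
eef_rot: [179.9, -0.1, -136.6]
contact_force: [0.3, 0.3, -0.7]
gripper_width: 0.087
gripper_force: 0.0
```

```bash
python3 - <<'E'
from h import *
rel(.548,.244,.12,-176.1)
E
```

```text
row [-0.4888  0.7547  0.1287] turn 0.6583 rows>= 6
```

>>> step_arm:
  plan:
    - [-0.489, 0.755, 0.1, 0.658, 87]
    - [-0.489, 0.755, 0.1, 0.658, 87]
    - [-0.489, 0.755, 0.1, 0.658, 87]
    - [-0.489, 0.755, 0.1, 0.658, 87]
    - [-0.489, 0.755, 0.1, 0.658, 87]
    - [-0.489, 0.755, 0.1, 0.658, 87]
    - [-0.489, 0.755, 0.1, 0.658, 87]
    - [-0.489, 0.755, 0.1, 0.658, 87]
    - [-0.489, 0.755, 0.1, 0.658, 87]

```text
time_s: 17.35
tcp_pos: [0.5495, 0.2405, 0.1272]
eef_rot: [-179.9, -0.1, -176.1]
contact_force: [0.1, -0.5, 0.2]
gripper_width: 0.087
gripper_force: 0.0
```

```bash
python3 - <<'E'
from h import *
rel(.548,.244,.010,-176.1)
a=eyes.capture("side")[:,:,::-1].copy();cv2.imwrite("pics/s8.png",a)
E
```

```text
row [0.0042 0.015  0.4686] turn 0.0005 rows>= 3
```

>>> step_arm:
  plan:
    - [0.004, 0.015, 0.15, 0, 87]
    - [0.004, 0.015, 0.3, 0, 87]
    - [0.004, 0.015, 0.42, 0, 87]
    - [0.004, 0.015, 0.469, 0, 87]
    - [0.004, 0.015, 0.469, 0, 80]
    - [0.004, 0.015, 0.469, 0, 60]
    - [0.004, 0.015, 0.469, 0, 50]
    - [0.004, 0.015, 0.469, 0, 50]
    - [0.004, 0.015, 0.469, 0, 50]
    - [0.004, 0.015, 0.469, 0, 50]
    - [0.004, 0.015, 0.469, 0, 50]
    - [0.004, 0.015, 0.469, 0, 50]
  newtons: 8

```text
time_s: 18.4
tcp_pos: [0.5494, 0.2456, 0.0122]
eef_rot: [179.9, 0.1, -176.1]
contact_force: [-0.7, -1.4, 6.4]
gripper_width: 0.0556
gripper_force: 8.0
```

>>> step_arm:
  plan:
    - [0, 0, 0, 0, 50]
    - [0, 0, 0, 0, 50]
    - [0, 0, 0, 0, 50]

```text
time_s: 18.65
tcp_pos: [0.5494, 0.2456, 0.0123]
eef_rot: [179.9, 0.1, -176.1]
contact_force: [0.3, -0.9, 6.4]
gripper_width: 0.0559
gripper_force: 8.0
```

```bash
python3 - <<'E'
from h import *
s=r.get_state();print(s['tcp_pos'],s['eef_rot'],s['contact_force'],s['gripper_width'],s['gripper_force'])
E
```

```text
[0.54943931 0.2455887  0.01225666] [ 1.79943752e+02  1.10075311e-01 -1.76135896e+02] [ 0.33063734 -0.93266161  6.41514853] 0.05587757353228941 7.997427061200142
```

>>> step_arm:
  plan:
    - [0, 0, -0.08, 0, 50]
    - [0, 0, -0.2, 0, 50]
    - [0, 0, -0.33, 0, 50]
    - [0, 0, -0.45, 0, 50]
    - [0, 0, -0.45, 0, 50]
    - [0, 0, -0.45, 0, 50]

```text
time_s: 19.15
tcp_pos: [0.5496, 0.2461, 0.1259]
eef_rot: [179.8, 0.2, -176.2]
contact_force: [0.3, -0.2, -1.1]
gripper_width: 0.0556
gripper_force: 8.0
```

```bash
python3 - <<'E'
from h import *
s=r.get_state();print(s['tcp_pos'],s['gripper_width'])
rel(.555,.3765,.125,178.3)
t=eyes.capture("top")[:,:,::-1].copy();cv2.imwrite("pics/t9.png",t)
a=eyes.capture("side")[:,:,::-1].copy();cv2.imwrite("pics/s9.png",a)
red,tan=masks(t);print("stack now",pca(win(tan,120,178,190,285),.052))
E
```

```text
[0.54959035 0.24606756 0.12586908] 0.055628853380223255
row [-0.0566  0.5191  0.0053] turn 0.0925 rows>= 4
stack now (array([500.6, 380. ]), array([55.1, 53.2]), np.float64(-50.16))
```

>>> step_arm:
  plan:
    - [-0.057, 0.519, 0, 0.0925, 50]
    - [-0.057, 0.519, 0, 0.0925, 50]
    - [-0.057, 0.519, 0, 0.0925, 50]
    - [-0.057, 0.519, 0, 0.0925, 50]
    - [-0.057, 0.519, 0.1, 0.0925, 50]
    - [-0.057, 0.519, 0.16, 0.0925, 50]
    - [-0.057, 0.519, 0.16, 0.0925, 50]
    - [-0.057, 0.519, 0.16, 0.0925, 50]
    - [-0.057, 0.519, 0.16, 0.0925, 50]

```text
time_s: 20.0
tcp_pos: [0.5545, 0.3754, 0.0834]
eef_rot: [-180.0, 0.0, 178.3]
contact_force: [0.7, -0.5, -0.8]
gripper_width: 0.0563
gripper_force: 8.0
```

```bash
python3 - <<'E'
from h import *
s=r.get_state();print(s['tcp_pos'],s['eef_rot'])
t=eyes.capture("top")[:,:,::-1].copy();cv2.imwrite("pics/t10.png",t)
a=eyes.capture("side")[:,:,::-1].copy();cv2.imwrite("pics/s10.png",a)
o=np.zeros((600,800,3),np.uint8);o[:,:330]=cv2.resize(t[180:300,115:181],(330,600),interpolation=cv2.INTER_CUBIC)
o[:470,330:]=cv2.resize(a[115:215,240:340],(470,470),interpolation=cv2.INTER_CUBIC);cv2.imwrite("pics/c10.png",o)
E
```

```text
[0.55447181 0.37543088 0.08340953] [-1.79963142e+02  1.68945697e-03  1.78298851e+02]
```

View pics/c10.png

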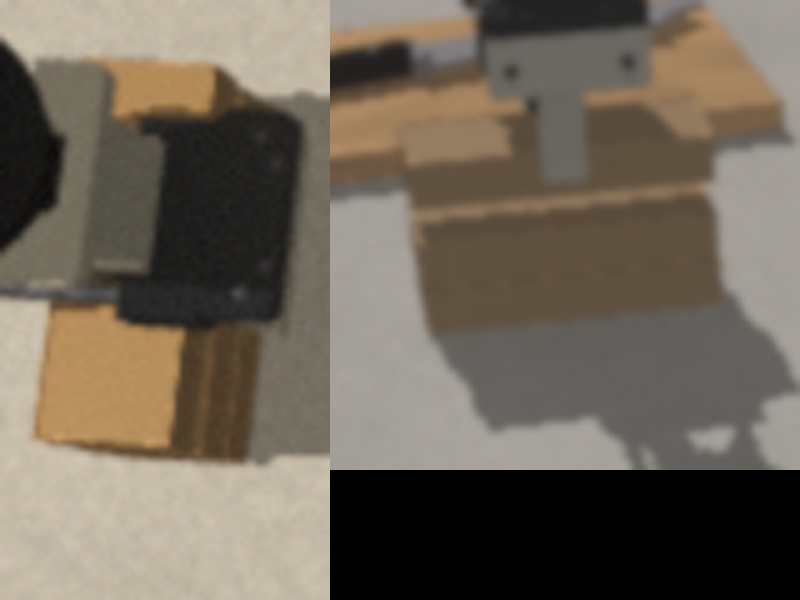

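The held carton hovers over the stack in both views, nearly aligned (near end at top crop (45–185, 440)). I'll quantify the remaining offset numerically, with no more pictures.

```bash
python3 - <<'E'
from h import *
def edges(f,z,v0,v1,u0,u1,cen,yaw):
    t=cv2.imread(f);_,m=masks(t);m=win(m,u0,u1,v0,v1)
    a=np.radians(yaw);ux=np.array([np.cos(a),np.sin(a)]);uy=np.array([-ux[1],ux[0]])
    L=[];R=[]
    for v in range(v0,v1):
        k=np.nonzero(m[v])[0]
        if len(k)>22: L.append(onz("top",(k.min()-.5,v),z)[:2]);R.append(onz("top",(k.max()+.5,v),z)[:2])
    L=np.array(L);R=np.array(R)
    ang=[np.degrees(np.arctan(np.polyfit(E[:,0],E[:,1],1)[0])).round(2) for E in(L,R)]
    N=[]
    for u in range(u0,u1):
        k=np.nonzero(m[:,u])[0]
        if len(k)>10:N.append(onz("top",(u,k.max()+.5),z)[:2])
    N=np.array(N[4:-4])
    print(f,"lat L,R",((L-cen)@uy*1e3).mean().round(1),((R-cen)@uy*1e3).mean().round(1),"ang",ang,"near",((N-cen)@ux*1e3).mean().round(1),len(L))
print("cam",ray("top",0,0)[0])
c=np.array([.5545,.3754])
edges("pics/t10.png",.0971,243,275,115,178,c,-1.7)   # held carton about TCP
edges("pics/top0.png",.052,240,275,115,178,c,-1.7)   # stack about same point
edges("pics/top0.png",.026,245,285,190,235,np.array([.5494,.2456]),3.85) # carton about its grasp TCP
# side view: same vertical face rows: long lower edge pixels of held carton / stack's face corners
E
```

```text
cam [ 0.3822407  -0.01113431  1.02392368]
pics/t10.png lat L,R 26.8 -28.0 ang [np.float64(1.54), np.float64(-1.62)] near -81.8 23
pics/top0.png lat L,R 31.2 -24.1 ang [np.float64(-1.47), np.float64(-1.6)] near -79.6 30
pics/top0.png lat L,R 28.9 -26.9 ang [np.float64(4.33), np.float64(3.42)] near -81.0 31
```

```bash
python3 - <<'E'
from h import *
a=cv2.imread("pics/s10.png").max(2).astype(float);a0=cv2.imread("pics/side0.png").max(2).astype(float)
def cross(c,i,lev):return i+(c[i]-lev)/(c[i]-c[i+1])
A=[];B=[];C=[]
for u in range(268,318,4):
    c=a[:,u];k=156-int((u-290)/25)*1; w=c[150:170];p=150+w.argmax();lev=(c[p]+85)/2
    i=p
    while c[i]>lev:i-=1
    j=p
    while c[j]>lev:j+=1
    up=i+(lev-c[i])/(c[i+1]-c[i]);lo=j-1+(c[j-1]-lev)/(c[j-1]-c[j])
    c0=a0[:,u];d=np.diff(c0[155:178]);q=155+d.argmin();lv=(144+93)/2
    j=157
    while c0[j]>lv and j<180:j+=1
    l0=j-1+(c0[j-1]-lv)/(c0[j-1]-c0[j])
    H=onz("side",(u,up),.0711);S=onz("side",(u,lo),.052);S0=onz("side",(u,l0),.052)
    A.append(H);B.append(S);C.append(S0);print(u,round(up,1),round(lo,1),round(l0,1))
for n,P in(("held",A),("stack",B),("stack0",C)):
    P=np.array(P);f=np.polyfit(P[:,0],P[:,1],1);print(n,"y at .5545",np.polyval(f,.5545).round(4),"centre",(np.polyval(f,.5545)+.028).round(4),"ang",np.degrees(np.arctan(f[0])).round(2))
for v,w in((150,"held"),(172,"stack")):print(w,a[v,252:265].astype(int).tolist(),a[v,312:328].astype(int).tolist())
E
```

```text
268 157.7 161.1 165.9
272 157.4 160.8 165.5
276 156.9 160.1 164.8
280 156.5 160.0 164.9
284 156.4 159.9 164.0
288 155.8 159.1 163.8
292 155.4 159.0 163.3
296 155.0 158.2 162.8
300 154.6 158.0 162.8
304 154.2 157.5 162.0
308 153.7 157.1 161.9
312 153.4 156.9 161.2
316 153.0 156.1 160.7
held y at .5545 0.3533 centre 0.3813 ang -1.55
stack y at .5545 0.3768 centre 0.4048 ang -1.51
stack0 y at .5545 0.3493 centre 0.3773 ang -1.17
held [109, 108, 106, 105, 112, 118, 116, 113, 109, 106, 104, 103, 102] [96, 96, 96, 96, 96, 96, 96, 96, 100, 119, 147, 160, 163, 164, 163, 163]
stack [167, 167, 167, 167, 166, 157, 134, 111, 99, 96, 96, 96, 96] [94, 95, 96, 96, 97, 95, 95, 95, 95, 97, 111, 136, 154, 161, 162, 164]
```

```bash
python3 - <<'E'
from h import *
a=cv2.imread("pics/s10.png").max(2).astype(float);a0=cv2.imread("pics/side0.png").max(2).astype(float)
def front(im,us,v0,z,xq,hw=.028,dbg=0):
    P=[]
    for u in us:
        c=im[:,u];j=v0(u) if callable(v0) else v0;t=c[j];d=c[j+3:j+14].min();lv=(t+d)/2;
        while c[j]>lv:j+=1
        P.append(onz("side",(u,j-1+(c[j-1]-lv)/(c[j-1]-c[j])),z))
    P=np.array(P);f=np.polyfit(P[:,0],P[:,1],1);return (np.polyval(f,xq)+hw/np.cos(np.arctan(f[0]))).round(4),np.degrees(np.arctan(f[0])).round(2)
print("stack",front(a0,range(268,318,2),157,.052,.5545))
print("carton",front(a0,range(272,328,2),192,.026,.5494),"truth .2456")
print("stone",front(a0,range(276,336,2),222,.02,.542,.025),"truth .1233")
print("held top",front(a,range(260,274,2),146,.0971,.5545),"truth .3754")
print(a[140:165,266].astype(int).tolist());print(a0[185:212,300].astype(int).tolist())
E
```

```text
stack (np.float64(0.3772), np.float64(-1.3))
carton (np.float64(0.2449), np.float64(4.09)) truth .2456
stone (np.float64(0.1222), np.float64(-0.27)) truth .1233
held top (np.float64(0.3747), np.float64(-2.38)) truth .3754
[152, 149, 150, 150, 150, 150, 150, 150, 141, 117, 100, 96, 96, 96, 95, 96, 96, 98, 113, 134, 134, 112, 94, 90, 91]
[103, 120, 137, 145, 147, 147, 147, 147, 147, 148, 147, 145, 134, 111, 96, 93, 93, 93, 92, 93, 93, 94, 96, 96, 96, 96, 96]
```

>>> step_arm:
  plan:
    - [-0.008, 0.0124, 0.01, 0, 50]
    - [-0.008, 0.0124, 0.03, 0, 50]
    - [-0.008, 0.0124, 0.045, 0, 50]
    - [-0.008, 0.0124, 0.058, 0, 50]
    - [-0.008, 0.0124, 0.066, 0, 50]
    - [-0.008, 0.0124, 0.066, 0, 50]
    - [-0.008, 0.0124, 0.066, 0, 50]

```text
time_s: 20.68
tcp_pos: [0.5563, 0.3785, 0.0666]
eef_rot: [-180.0, -0.0, 178.3]
contact_force: [0.7, -0.1, 0.3]
gripper_width: 0.056
gripper_force: 8.0
```

>>> step_arm:
  plan:
    - [0, 0, 0.004, 0, 50]
    - [0, 0, 0.008, 0, 50]
    - [0, 0, 0.008, 0, 50]
    - [0, 0, 0.008, 0, 50]

```text
time_s: 21.02
tcp_pos: [0.5563, 0.3786, 0.0648]
eef_rot: [180.0, 0.0, 178.3]
contact_force: [0.4, -0.3, -1.9]
gripper_width: 0.0561
gripper_force: 8.0
```

>>> step_arm:
  plan:
    - [0, 0, 0.002, 0, 50]
    - [0, 0, 0.002, 0, 57]
    - [0, 0, 0.002, 0, 58]
    - [0, 0, 0.002, 0, 60]
    - [0, 0, 0.002, 0, 64]
    - [0, 0, 0.002, 0, 70]
    - [0, 0, 0.002, 0, 76]
    - [0, 0, 0.002, 0, 76]
    - [0, 0, -0.06, 0, 76]
    - [0, 0, -0.2, 0, 76]
    - [0, 0, -0.36, 0, 76]
    - [0, 0, -0.5, 0, 76]

```text
time_s: 22.02
tcp_pos: [0.5563, 0.3784, 0.1917]
eef_rot: [-180.0, 0.0, 178.3]
contact_force: [0.6, 0.6, -0.2]
gripper_width: 0.076
gripper_force: 0.0
```

```bash
python3 - <<'E'
from h import *
s=r.get_state();print(s['tcp_pos'],s['gripper_width'])
E
```

```text
[0.55632898 0.37840521 0.19170703] 0.07604492621967876
```

>>> step_arm:
  plan:
    - [0.3, -1, -0.2, 0, 76]
    - [0.3, -1, -0.2, 0, 76]
    - [0.3, -1, -0.2, 0, 76]
    - [0.3, -1, -0.2, 0, 76]
    - [0.3, -1, -0.2, 0, 76]
    - [0.3, -1, -0.2, 0, 76]
    - [0.3, -1, -0.2, 0, 76]
    - [0.3, -1, -0.2, 0, 76]
    - [0.3, -1, -0.2, 0, 76]

```text
time_s: 22.77
tcp_pos: [0.4739, 0.1303, 0.2407]
eef_rot: [179.9, 0.1, 178.2]
contact_force: [0.4, 0.2, 0.3]
gripper_width: 0.0758
gripper_force: 0.0
```

```bash
python3 - <<'E'
from h import *
t=eyes.capture("top")[:,:,::-1].copy();cv2.imwrite("pics/t11.png",t)
a=eyes.capture("side")[:,:,::-1].copy();cv2.imwrite("pics/s11.png",a)
t0=cv2.imread("pics/top0.png")
_,m0=masks(t0);_,m=masks(t)
print("stack before",pca(win(m0,120,178,190,285),.052))
print("top carton",pca(win(m,110,178,190,285),.078))
# stack's dark right side / outline in side view: compare silhouettes
d=a.max(2).astype(int)
for v in(142,150,160,168,176):print(v,"left",d[v,252:266].tolist(),"right",d[v,314:328].tolist())
for u in(275,290,305):print(u,d[140:190,u].tolist())
b=cv2.imread("pics/side0.png").max(2).astype(int)
for v in(168,176):print("before",v,b[v,252:266].tolist(),b[v,314:328].tolist())
for u in(290,):print("before",b[140:190,u].tolist())
E
```

```text
stack before (array([552.6, 379.2]), array([157.5,  55.2]), np.float64(-1.73))h.py:25: RuntimeWarning: Mean of empty slice.
  c=P.mean(0);w,V=np.linalg.eigh(np.cov((P-c).T));a=np.degrees(np.arctan2(V[1,1],V[0,1]))
  ret = ret.dtype.type(ret / rcount)
  avg = a.mean(axis, **keepdims_kw)
  ret = um.true_divide(
h.py:25: RuntimeWarning: Degrees of freedom <= 0 for slice
  c=P.mean(0);w,V=np.linalg.eigh(np.cov((P-c).T));a=np.degrees(np.arctan2(V[1,1],V[0,1]))
  c *= np.true_divide(1, fact)
  c *= np.true_divide(1, fact)
Traceback (most recent call last):
ValueError: not enough values to unpack (expected 2, got 0)

During handling of the above exception, another exception occurred:

Traceback (most recent call last):
  File "h.py", line 25, in pca
    c=P.mean(0);w,V=np.linalg.eigh(np.cov((P-c).T));a=np.degrees(np.arctan2(V[1,1],V[0,1]))
                    ~~~~~~~~~~~~~~^^^^^^^^^^^^^^^^^
numpy.linalg.LinAlgError: 0-dimensional array given. Array must be at least two-dimensional
```

>>> step_arm:
  plan:
    - [0.2, -1, 0, 0, 76]
    - [0.2, -1, 0, 0, 76]
    - [0.2, -1, 0, 0, 76]
    - [0.2, -1, 0, 0, 76]
    - [0.2, -1, 0, 0, 76]
    - [0.2, -1, 0, 0, 76]
    - [0.2, -1, 0, 0, 76]
    - [0.2, -1, 0, 0, 76]
    - [0.2, -1, 0, 0, 76]

```text
time_s: 23.62
tcp_pos: [0.4169, -0.1173, 0.2394]
eef_rot: [-180.0, -0.0, 178.2]
contact_force: [0.2, 0.5, -0.9]
gripper_width: 0.0757
gripper_force: 0.0
```

```bash
python3 - <<'E'
from h import *
t=eyes.capture("top")[:,:,::-1].copy();cv2.imwrite("pics/t12.png",t)
a=eyes.capture("side")[:,:,::-1].copy();cv2.imwrite("pics/s12.png",a)
t0=cv2.imread("pics/top0.png")
_,m=masks(t);m=win(m,110,178,185,290);print(m.sum())
if m.sum()>500:print("top carton",pca(m,.078))
d=a.max(2).astype(int)
for v in(150,160,168,176):print(v,"L",d[v,252:266].tolist(),"R",d[v,314:328].tolist())
for u in(275,305):print(u,d[140:190,u].tolist())
b=cv2.imread("pics/side0.png").max(2).astype(int)
for v in(168,176):print("before",v,b[v,252:266].tolist(),b[v,314:328].tolist())
print("before 275",b[140:190,275].tolist())
E
```

```text
2052
top carton (array([551.1, 377.8]), array([159.9,  55.6]), np.float64(-1.34))
150 L [100, 101, 100, 101, 101, 100, 101, 100, 101, 100, 98, 96, 95, 97] R [136, 135, 133, 132, 131, 131, 133, 139, 146, 152, 156, 156, 156, 155]
160 L [101, 101, 101, 101, 101, 101, 101, 101, 101, 101, 101, 97, 91, 93] R [91, 90, 90, 91, 93, 93, 95, 103, 126, 147, 157, 158, 158, 158]
168 L [150, 156, 158, 157, 152, 135, 107, 93, 91, 91, 90, 90, 90, 90] R [92, 91, 91, 91, 91, 92, 92, 98, 119, 144, 154, 156, 156, 156]
176 L [141, 155, 158, 158, 158, 154, 137, 110, 91, 88, 88, 88, 89, 90] R [92, 92, 92, 92, 92, 92, 92, 92, 94, 107, 129, 143, 151, 155]
275 [154, 156, 157, 146, 124, 109, 116, 132, 141, 142, 143, 142, 143, 142, 135, 117, 99, 92, 91, 91, 91, 91, 91, 90, 90, 88, 89, 91, 91, 91, 91, 91, 91, 92, 92, 91, 91, 91, 91, 91, 91, 91, 91, 92, 93, 95, 96, 95, 95, 94]
305 [128, 111, 107, 115, 132, 140, 142, 142, 141, 142, 141, 135, 119, 101, 93, 91, 91, 92, 91, 91, 91, 90, 89, 90, 91, 92, 92, 92, 91, 92, 92, 93, 94, 93, 92, 92, 91, 91, 92, 92, 92, 93, 94, 94, 93, 94, 95, 95, 95, 95]
before 168 [160, 160, 161, 160, 155, 137, 112, 99, 97, 97, 95, 95, 94, 93] [93, 93, 93, 93, 93, 93, 93, 100, 121, 145, 156, 158, 158, 158]
before 176 [161, 161, 160, 161, 160, 156, 140, 111, 93, 89, 90, 90, 91, 93] [93, 94, 93, 93, 93, 93, 93, 93, 96, 108, 130, 144, 153, 157]
before 275 [157, 158, 159, 149, 127, 110, 106, 107, 108, 106, 100, 98, 101, 119, 143, 151, 145, 144, 146, 146, 146, 146, 146, 146, 137, 117, 100, 94, 93, 93, 93, 93, 92, 94, 94, 93, 93, 93, 93, 92, 93, 93, 93, 94, 95, 96, 97, 97, 97, 104]
```

The carton sits within 1.5 mm and 0.4° of the stack's measured pose, and the stack's silhouette in the side view has not changed. The rail is home. Handing in.

```bash
python3 -c "
from plant import workorder
print(workorder.close_job())"
```

```text
the job is handed in; nothing more can be done
None
```

The stone is clamped flat in the holder with the rail fully home, its carton is on the stack to within about 1.5 mm, and the job was handed in at about 24 s of the 72 s allowed; no result came back.

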